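Read the inlay under the loupe

TASK

The handled tin has been left standing on the wooden keepsake box, over the inlay that has to be inspected: lift it off by its handle and set it down upright on the middle of the square cork pad. Then pick up the loupe and hold it level, lens centred over the inlay and the middle of its rim at the height of the brass pointer on the stand's post, touching nothing but the gripper; the program finishes while still holding it there, steady. Drop nothing, and leave the pointer's setting and everything else on the table as it is.

Things in the scene. Friction and masses are not known exactly. Their poses are not given: they have to be found in the camera images.
- stand: fixed inspection stand. Origin: underside centre of its dark steel base plate, 230 (x) x 130 x 8 mm, on the table; z up. On it a dark wooden box 140 x 100 mm, 50 mm high, centred 30 mm to -x, top at 58 mm. At +85 mm in x a round steel post 10 mm thick, top at 165 mm. The -x end faces roughly to the robot
- inlay (a point): centre of the round pale wooden inlay, 36 mm across, flush in the middle of the wooden box's top (58 mm above the table), 30 mm to -x of the stand's origin; covered by the tin at the start
- pointer_tip (a point): free end, at mid-thickness, of the brass pointer: a level tongue 8 mm wide, 4 mm thick, reaching 42 mm from the post's axis towards the inlay, its end 73 mm horizontally from the inlay's centre. It marks the focal height, set anew each time, 45 to 77 mm above the box's top. Its collar (20 mm across) slides on the post with about 6 N of friction: do not shift it
- tin: loose closed aluminium tin, 71 mm across, with a fixed arched handle on top. Origin: centre of its underside, z up. Body and lid 68 mm high; 0.25 to 0.49 kg
- tin_handle (a point): middle of the tin's handle bar, 102 mm above the tin's underside: a straight dark steel bar 10 mm thick, running along the tin's y axis, 42 mm clear between its two uprights, 29 mm of air under it
- cork: fixed square cork pad, 110 x 110 x 5 mm, lying on the table. Origin: centre of its underside; its top is at 5 mm
- loupe: loose reading loupe lying flat on the table: steel-rimmed clear lens, 76 mm across, 14 mm thick, with a straight black handle. Origin: lens centre, at the underside; x points from handle to lens, z up. The handle spans 45 to 150 mm from the lens centre along -x, 18 mm wide, 14 mm high, underside level with the lens's. About 0.12 kg, balance point about 38 mm from the lens centre
- lens (a point): centre of the lens at mid-thickness, 7 mm above the loupe's origin
- loupe_grip (a point): a good place to grip the handle: on its axis at mid-height, 72 mm from the lens centre along -x, 7 mm above the loupe's underside
- marker: bystander: marker pen lying on the table, 130 mm long, 16 mm thick; origin under its middle
- sander: bystander: cork sanding block 70 x 45 x 21 mm; origin under its centre
- jar: bystander: small lidded jar, 50 mm across, 65 mm high; origin under its centre
- plain_tin: bystander: aluminium tin without a handle, 68 mm across, 62 mm high; origin under its centre
- eyepiece: bystander: black cone-shaped eyepiece, 34 mm across, 28 mm high; origin under its centre
Not all that is in view belongs to the job. Of the things shaped like the cork, the cork one is meant. Several things have the shape of the loupe; the one meant has the colours described above.

How it is judged:
By the outcome, as a careful person would: the job done as asked, in the order asked, and still so for the second after the job is handed in, while the arm keeps its last pose, push and grip.
It also fails if it takes over 56 s, if anything falls off the work surface, if the arm or the gripper's body presses on something with over 40 N, if the wrist force passes 120 N, or if a joint passes its speed limit or range.

ROBOT

A 6-joint arm with a two-finger parallel gripper is mounted at the origin on the work surface. World frame = base frame: x ahead of the robot, y to its left, z up, the work surface at z = 0. Lengths are in m, angles in rad, forces in N, time in s.
With the tool pointing down it reaches from about 0.25 to 0.775 m from the base axis. Payload 4 kg.
Tool frame: the origin (TCP) lies between the finger pads; the fingertips stand 14 mm ahead of it and the grasp point (between the pads) lies 5 mm behind it (nose_length is the distance from the TCP to the fingertips, in m); z points along the fingers, y is the line along which they close (so a half turn about z gives the same grasp; the last joint's range is limited). The gripper opens to 94 mm and grips with 3 to 60 N. Pads are 16 mm wide; open, the fingers measure 119 mm over their backs; the gripper's body (75 mm by 177 mm) begins 78 mm behind the grasp point.
Start: joints at [-1.441, 0.087, 1.371, -0, 1.684, -0.103], TCP at [0.127, -0.535, 0.22] pointing down, gripper open.
Joint ranges: [-3.1, 3.1], [-0.76, 2.03], [0.27, 2.55], [-1.08, 4.22], [0.17, 2.65], [-2.57, 2.57]. Speed limits (rad/s): [2.79, 2.79, 3.14, 3.14, 3.14, 3.14].

INTERFACE

Orientations are given as [roll, pitch, yaw] about the fixed x, y, z axes, in that order (R = Rz(yaw) Ry(pitch) Rx(roll)).
In Python, from bench import * gives the robot as it stands.
- The arm moves only by the tool move_arm, never from a script. Its argument "steps" is one flat list of numbers, 7 for each row, row after row: the turn, a rotation vector about the world's x, y, z in rad, then the shift along the world's x, y, z in m, then the opening, from 0 (shut) to 1 (fully open). A call has 1 to 12 rows; each row is the pose to reach, as a shift and turn from the pose commanded when the call began; what a row does not reach only later rows make up. A row lasts 1/10 s, in which the tool goes at most 50 mm and 8.59 degrees, less where a joint would pass 70% of its speed; a pose out of reach is approached as far as the arm can. A call with a gripper value outside its range is refused whole. The fingers move at their own pace and stop on an object; the grip force is fixed at half the most. Time passes only in rows, so rows that repeat a pose let the fingers close. It gives the time, the measured TCP pose, the force, the opening and the grip force at its end, in the units of the state.
- get_obs(): the state, without advancing time (a new reading comes with each control period).
- snapshot(name): name is "side" or "top" or "wrist"; returns (picture, depth): 420x560x3 uint8, red, green, blue; 420x560 float32, m along the optical axis (not along the pixel's ray), 0 where there is no reading.
- camera_model(name): a dict with "fx", "fy", "cx", "cy" (pixels), "rvec" (rotation vector, rad) and "tvec" (3), from world to camera coordinates, as OpenCV has them. Camera axes: x right, y down, z forward; pixel columns grow to the right and rows downward; lengths in m; the calibration is good to about 2 mm. The wrist camera is an equidistant fisheye: a pixel r from the principal point sees the ray r / f radians off the axis. A picture is of the moment at which its call begins: read the wrist's pose just before it. camera_model takes no time and is no camera call; for the wrist camera it gives the pose at the moment of the call.
- close_job(): hands the job in; it is judged then, once.
Trained networks look in the newest picture that a camera, given by its name, has taken for a name from the list of things; names that differ only in an ending like _2 or _b are one class to them, and where a whole thing is asked for, a point or a joint stands for the part that bears it (a point fixed in the world has none). Each returns a list of dicts, best first, with "score" (0 to 1); they miss things now and then, are a little off and sometimes report something else, mostly with a low value. They report only what shows in the picture. A call takes as long as a camera call. They do not tell look-alikes from the thing itself.
- silhouettes(camera, target): "pixels" (420x560 bool, what is visible of it) and "uv" ([column, row] in pixels, amid what is visible of it).
- spot_point(camera, target): "uv" ([column, row] in pixels: a listed point, or the origin of a listed thing).
The state is a dict: "time": time; "joint_positions": joint angles; "qvel": joint speeds; "joint_torque": joint torques, N m; "tool_pos": TCP position; "ee_rot": TCP orientation; "wrist_force": force on the tool from outside, world axes, zero at the start; "wrist_torque": the same for the moment, N m; "width": finger opening in m; "finger_force": force on a finger pad.
Only numpy, scipy, OpenCV 4.12 (cv2) and the standard library are available. Lean on these libraries where they do the work, as an engineer would, in place of code of your own. Each camera call takes 0.05 s, during which the arm holds its last target. There are 200 camera calls.

## Working session

There is one attempt and no reset: what is moved stays moved. The work goes in short steps, Python scripts to look and compute and a tool call to move; the robot and the scene stay as the last step left them, time stands still between calls to the robot, and variables do not carry over. Pictures are saved under pics/ and viewed, at most 13 in all, crops included, and the job is handed in when it is done.

Besides the shell and the picture viewer there is one more tool, called after "Call:" by a JSON object that holds its "name" and its "arguments", one argument or row to a line. move_arm: Moves the arm, as the interface text tells. Its arguments: {"type":"object","properties":{"steps":{"type":"array"}},"required":["steps"]}

```bash
ls; mkdir -p pics; cat > h.py <<'E'
from bench import *
import numpy as np, cv2
def cam(n):
    m=camera_model(n); R=cv2.Rodrigues(np.array(m["rvec"],float))[0]; return m,R,np.array(m["tvec"],float)
def ray(n,uv,c=None):
    m,R,t=c or cam(n); x=(uv[0]-m["cx"])/m["fx"]; y=(uv[1]-m["cy"])/m["fy"]
    if n=="wrist":
        r=np.hypot(x,y); s=np.sin(r)/r if r>1e-9 else 1; d=np.array([x*s,y*s,np.cos(r)])
    else: d=np.array([x,y,1.])
    d=R.T@d; return -R.T@t, d/np.linalg.norm(d)
def atz(n,uv,z,c=None):
    o,d=ray(n,uv,c); return o+d*(z-o[2])/d[2]
def tri(rs):
    A=sum(np.eye(3)-np.outer(d,d) for o,d in rs); b=sum((np.eye(3)-np.outer(d,d))@o for o,d in rs)
    p=np.linalg.solve(A,b); return p,[np.linalg.norm(np.cross(p-o,d))*1000 for o,d in rs]
def save(n,img): cv2.imwrite("pics/"+n+".png",cv2.cvtColor(img,cv2.COLOR_RGB2BGR))
np.set_printoptions(precision=4,suppress=True)
E
python3 - <<'E'
from h import *
P={}
for n in("top","side","wrist"):
    im,d=snapshot(n); save(n+"0",im); np.save(n+"_d.npy",d)
    if n!="wrist": P[n]=im
    for t in("tin_handle","tin","pointer_tip","cork","loupe","loupe_grip","lens","stand","plain_tin"):
        print(n,t,[(np.round(q["uv"],1).tolist(),round(q["score"],2)) for q in spot_point(n,t)[:4]])
save("two",cv2.resize(np.vstack([P["top"],P["side"]]),(560*5//7,600)))
s=get_obs(); print(s["tool_pos"],s["ee_rot"],s["time"],s["width"])
E
```

```text
pics
top tin_handle [([283.6, 229.3], 0.64), ([282.9, 232.6], 0.26)]
top tin [([282.6, 234.6], 0.95), ([205.2, 165.9], 0.38)]
top pointer_tip [([298.1, 206.2], 0.63)]
top cork [([179.7, 287.9], 0.9), ([106.3, 269.2], 0.81), ([183.4, 228.9], 0.67), ([381.1, 218.3], 0.17)]
top loupe [([450.4, 272.8], 0.91), ([380.2, 217.2], 0.9)]
top loupe_grip [([425.8, 279.8], 0.91), ([379.0, 239.5], 0.58)]
top lens [([381.1, 218.2], 0.8), ([451.3, 274.2], 0.75)]
top stand [([290.1, 221.8], 0.89)]
top plain_tin [([204.4, 168.4], 0.76)]
side tin_handle [([267.6, 197.2], 0.81)]
side tin [([268.8, 228.2], 0.83)]
side pointer_tip [([289.4, 200.8], 0.63)]
side cork [([243.5, 197.0], 0.87), ([193.3, 210.1], 0.53)]
side loupe [([329.9, 292.5], 0.98), ([314.4, 369.3], 0.7)]
side loupe_grip [([305.5, 296.2], 0.85), ([294.7, 345.1], 0.77)]
side lens [([333.2, 285.1], 0.73), ([315.2, 370.5], 0.61), ([371.0, 324.1], 0.34)]
side stand [([284.7, 242.2], 0.95), ([306.7, 295.2], 0.66)]
side plain_tin [([287.5, 194.6], 0.72)]
wrist tin_handle []
wrist tin []
wrist pointer_tip []
wrist cork []
wrist loupe []
wrist loupe_grip []
wrist lens []
wrist stand []
wrist plain_tin []
[ 0.1269 -0.5352  0.2195] [3.1415 0.     0.2328] 1.5 0.0941905881694196
```

View pics/top0.png

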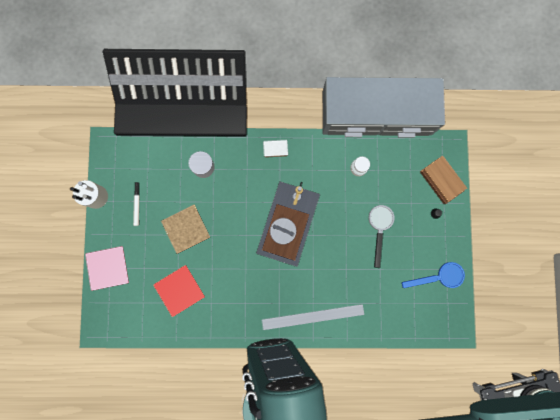

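View pics/side0.png

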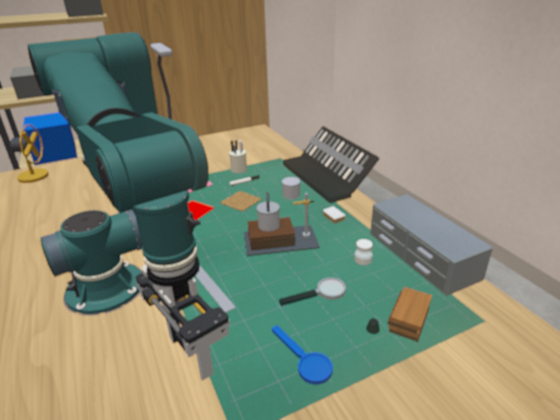

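```bash
python3 - <<'E'
from h import *
for n in("top","side"):
    m,R,t=cam(n); print(n,m["fx"],-R.T@t,R[2])
g=lambda n,uv,z:print(n,uv,atz(n,uv,z))
for uv in((179.7,287.9),(106.3,269.2),(183.4,228.9)): g("top",uv,.005)
for uv in((450.4,272.8),(380.2,217.2),(425.8,279.8),(379,239.5)): g("top",uv,.007)
for uv in((314.4,369.3),(329.9,292.5),(243.5,197),(193.3,210)): g("side",uv,.005)
for a,b in(((283.6,229.3),(267.6,197.2)),((298.1,206.2),(289.4,200.8)),((290.1,221.8),(284.7,242.2)),((282.6,234.6),(268.8,228.2))): print(tri([ray("top",a),ray("side",b)]))
E
```

```text
top 471.57040777234926 [0.4155 0.0191 1.4125] [ 0.1098 -0.0158 -0.9938]
side 418.516993411242 [ 0.0652 -1.0418  0.7736] [ 0.3708  0.7805 -0.5034]
top (179.7, 287.9) [0.3432 0.2916 0.005 ]
top (106.3, 269.2) [0.397  0.5086 0.005 ]
top (183.4, 228.9) [0.517  0.2853 0.005 ]
top (450.4, 272.8) [ 0.3899 -0.5099  0.007 ]
top (380.2, 217.2) [ 0.555  -0.3037  0.007 ]
top (425.8, 279.8) [ 0.3691 -0.4358  0.007 ]
top (379, 239.5) [ 0.488  -0.2988  0.007 ]
side (314.4, 369.3) [ 0.3833 -0.5134  0.005 ]
side (329.9, 292.5) [ 0.5444 -0.3177  0.005 ]
side (243.5, 197) [0.5375 0.2969 0.005 ]
side (193.3, 210) [0.3389 0.2929 0.005 ]
(array([ 0.5063, -0.01  ,  0.1601]), [np.float64(0.2785722944842259), np.float64(0.2785722944843265)])
(array([ 0.566 , -0.0476,  0.1508]), [np.float64(3.618240328258258), np.float64(3.6182403282581492)])
(array([ 0.5444, -0.0347, -0.0048]), [np.float64(3.937173777101686), np.float64(3.9371737771016897)])
(array([ 0.5018, -0.0107,  0.0488]), [np.float64(3.2829742939785267), np.float64(3.282974293978567)])
```

```bash
python3 - <<'E'
from h import *
m,R,t=cam("wrist"); s=get_obs(); print(m, -R.T@t-s["tool_pos"], R.T[:,2])
a=cv2.imread("pics/top0.png")
c1=cv2.resize(a[195:305,75:215],None,fx=3,fy=3,interpolation=cv2.INTER_CUBIC);c2=cv2.resize(a[195:305,345:475],None,fx=3,fy=3,interpolation=cv2.INTER_CUBIC)
cv2.imwrite("pics/crop.png",cv2.resize(np.hstack([c1,c2]),None,fx=.98,fy=.98))
E
```

```text
{'fx': 325.19226210127806, 'fy': 325.19226210127806, 'cx': 275.6162256376594, 'cy': 206.59335170362652, 'rvec': array([-2.3128,  1.8271,  0.2179]), 'tvec': array([-0.5495, -0.0249,  0.3908])} [0.0662 0.0163 0.1662] [-0.2288 -0.0545 -0.972 ]
```

View pics/crop.png

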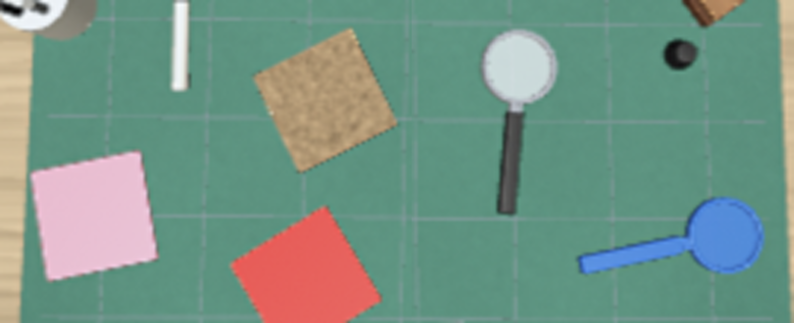

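Call:
{"name": "move_arm", "arguments": {
  "steps": [0,0,0,0,0.02,0.045,1,0,0,0,0.02,0.06,0.07,1,0,0,0,0.04,0.1,0.09,1,0,0,0,0.06,0.145,0.1,1,0,0,0,0.09,0.185,0.11,1,0,0,0,0.12,0.225,0.12,1,0,0,0,0.15,0.265,0.12,1,0,0,0,0.18,0.3,0.12,1,0,0,0,0.21,0.335,0.12,1,0,0,0,0.24,0.37,0.12,1,0,0,0,0.27,0.4,0.12,1,0,0,0,0.28,0.42,0.12,1]
}}

```text
time: 2.7
tool_pos: [0.4085, -0.1128, 0.3391]
ee_rot: [-3.141, -0.0, 0.236]
wrist_force: [0.0, -0.5, 0.0]
width: 0.0941
finger_force: 0.0
```

Top view: three pads, the cork at (185,228), the red at (179,290) and the pink at (106,269). The speckled brown one is the cork. There are two loupes: (381,218) has a steel rim, clear lens and black handle, so it is the one meant; (451,274) is all blue. The crop confirms both. The side view shows the tin on the box at (268,220) and the brass pointer on the post at (300,203).

```bash
cat > look.py <<'E'
import sys,pickle
from h import *
tag=sys.argv[1]; c=cam("wrist"); im,d=snapshot("wrist"); save(tag,im); s=get_obs()
out={"c":c,"d":d,"im":im}
for t in sys.argv[2:]:
    r=spot_point("wrist",t); out[t]=r
    for q in r[:3]: print(t,np.round(q["uv"],1),round(q["score"],2))
pickle.dump(out,open(tag+".pkl","wb")); print(s["tool_pos"],s["ee_rot"],-c[1].T@c[2])
E
python3 look.py w1 tin_handle tin pointer_tip stand lens loupe_grip cork
```

```text
tin_handle [202.3  85. ] 0.66
tin_handle [491.5 138.8] 0.19
tin [413.9 114.8] 0.59
tin [215.9  94.8] 0.58
tin [27.7 31.5] 0.38
pointer_tip [249.3  34.3] 0.77
pointer_tip [400.3  18. ] 0.55
stand [249.6  37.9] 0.66
stand [240.8  81.9] 0.6
lens [478.4 236.1] 0.8
lens [411.6 115.7] 0.7
loupe_grip [395.4 157.2] 0.82
loupe_grip [447.7 241.8] 0.8
cork [71.2 68.8] 0.75
cork [ 53.  166.2] 0.67
[ 0.4089 -0.111   0.3392] [-3.139  -0.0013  0.2388] [ 0.4747 -0.0965  0.5053]
```

View pics/w1.png

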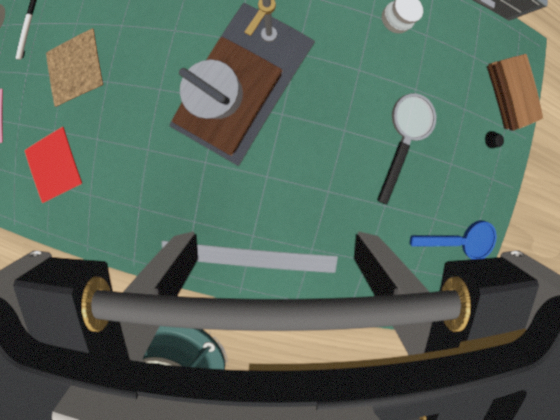

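Call:
{"name": "move_arm", "arguments": {
  "steps": [0,0,0,0,0.045,0,1,0,0,0,0.01,0.09,0,1,0,0,0,0.02,0.13,0,1,0,0,0,0.03,0.17,0,1,0,0,0,0.03,0.2,0,1,0,0,0,0.03,0.2,0,1,0,0,0,0.03,0.2,0,1]
}}

```text
time: 3.8
tool_pos: [0.4369, 0.0842, 0.3396]
ee_rot: [3.141, 0.0, 0.233]
wrist_force: [-0.2, -0.9, 0.1]
width: 0.094
finger_force: 0.0
```

```bash
python3 look.py w2 tin_handle tin pointer_tip stand cork
```

```text
tin_handle [372.5 153.4] 0.81
tin [348.6 146.5] 0.88
pointer_tip [549.8 182.2] 0.6
pointer_tip [405.7 102.3] 0.57
stand [356.1 128.9] 0.83
cork [166.3  97.2] 0.92
cork [ 50.8 145.1] 0.88
cork [140.6 204.6] 0.62
[0.4369 0.0837 0.3396] [3.1408 0.     0.2313] [0.5031 0.1006 0.5058]
```

View pics/w2.png

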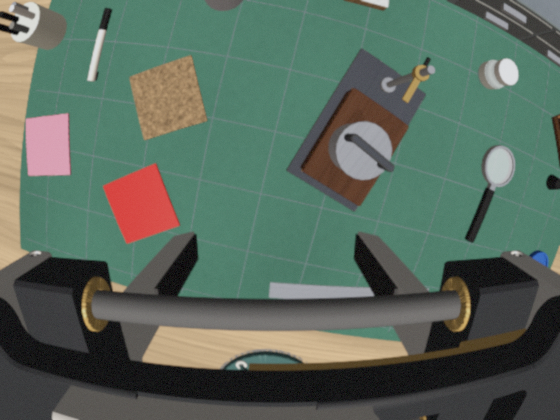

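```bash
python3 - <<'E'
from h import *
import pickle
W={k:pickle.load(open(k+".pkl","rb")) for k in("w1","w2")}
T=lambda a,b:tri([ray("wrist",a,W["w1"]["c"]),ray("wrist",b,W["w2"]["c"])])
for n,a,b in(("handle",(202.3,85),(372.5,153.4)),("h end1",(183,71),(349,137)),("h end2",(227,102),(391,168)),("tip",(249.3,34.3),(405.7,102.3)),("cork",(71.2,68.8),(166.3,97.2))):
    p,e=T(a,b);print(n,p,np.round(e,2))
for k,cs in(("w2",[(362,50),(424,97),(353,209),(288,170)]),("w1",[(240,3),(314,42),(238,163),(171,125)])):
    q=np.array([atz("wrist",c,.008,W[k]["c"]) for c in cs]); print(k,"base",q.mean(0),np.linalg.norm(np.diff(q,axis=0),axis=1), q[0]-q[3],np.degrees(np.arctan2(*(q[0]+q[1]-q[2]-q[3])[[1,0]])))
# cork mask from top and wrist
for n,k,uv in(("top",None,(185,228)),("wrist","w2",(167,98)),("wrist","w1",(73,68))):
    im=cv2.cvtColor(cv2.imread("pics/top0.png"),cv2.COLOR_BGR2RGB) if n=="top" else W[k]["im"]
    h=cv2.cvtColor(im,cv2.COLOR_RGB2HSV); m=((h[...,0]<25)&(h[...,0]>8)&(h[...,1]>60)).astype(np.uint8)
    l=cv2.connectedComponents(m)[1]; ys,xs=np.nonzero(l==l[uv[1],uv[0]]); c=W[k]["c"] if k else cam("top")
    P=np.array([atz(n,(x,y),.005,c)[:2] for x,y in zip(xs,ys)],np.float32); print(n,k,cv2.minAreaRect(P))
# loupe handle, top & w1
c=W["w1"]["c"]
for a in((415,117),(405,141),(383,200)): print("loupe w1",atz("wrist",a,.014,c))
print("loupe w2",[atz("wrist",a,.014,W["w2"]["c"]) for a in((499,165),(470,239))])
E
```

```text
handle [ 0.5045 -0.0085  0.1594] [0.15 0.15]
h end1 [0.5161 0.0197 0.1505] [1.15 1.15]
h end2 [ 0.4933 -0.0378  0.1499] [0.98 0.98]
tip [ 0.5757 -0.0409  0.1362] [0.47 0.47]
cork [0.5161 0.2802 0.0075] [1.85 1.85]
w2 base [ 0.5343 -0.0256  0.008 ] [0.126  0.2199 0.1223] [ 0.2138 -0.0676  0.    ] -18.007128901350985
w1 base [ 0.5355 -0.0252  0.008 ] [0.1321 0.2224 0.123 ] [ 0.214 -0.06   0.   ] -16.83969857201718
top None ((0.517471969127655, 0.279336154460907), (0.10792077332735062, 0.1082390770316124), 27.342050552368164)
wrist w2 ((0.5177842378616333, 0.28101444244384766), (0.10966307669878006, 0.11020224541425705), 27.056137084960938)
wrist w1 ((0.5176979303359985, 0.280709445476532), (0.110076904296875, 0.11078047007322311), 26.94605255126953)
loupe w1 [ 0.5534 -0.3048  0.014 ]
loupe w1 [ 0.5111 -0.298   0.014 ]
loupe w1 [ 0.4102 -0.289   0.014 ]
loupe w2 [array([ 0.5556, -0.3017,  0.014 ]), array([ 0.4102, -0.2877,  0.014 ])]
```

Call:
{"name": "move_arm", "arguments": {
  "steps": [0,0,0.14,0.01,-0.013,-0.01,0.5,0,0,0.28,0.02,-0.026,-0.02,0.5,0,0,0.42,0.03,-0.039,-0.035,0.5,0,0,0.56,0.04,-0.052,-0.05,0.5,0,0,0.7,0.05,-0.065,-0.065,0.5,0,0,0.84,0.06,-0.08,-0.08,0.5,0,0,0.962,0.0675,-0.0925,-0.1,0.5,0,0,0.962,0.0675,-0.0925,-0.11,0.5,0,0,0.962,0.0675,-0.0925,-0.11,0.5,0,0,0.962,0.0675,-0.0925,-0.11,0.5]
}}

```text
time: 5.1
tool_pos: [0.5043, -0.0074, 0.2302]
ee_rot: [3.141, -0.0, 1.193]
wrist_force: [0.1, 0.3, 0.7]
width: 0.0468
finger_force: 0.0
```

```bash
python3 look.py w3 tin_handle pointer_tip
```

```text
tin_handle [279.6 221.8] 0.66
pointer_tip [369.4 218.9] 0.84
pointer_tip [279.4 221.5] 0.72
[ 0.5045 -0.0073  0.2308] [ 3.1397 -0.0007  1.194 ] [0.5294 0.0562 0.3964]
```

View pics/w3.png

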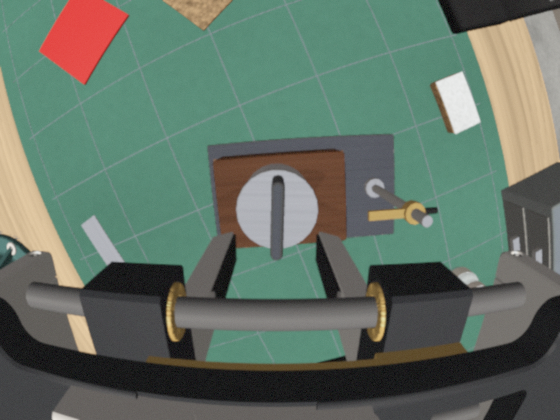

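```bash
python3 - <<'E'
from h import *
import pickle
W={k:pickle.load(open(k+".pkl","rb")) for k in("w1","w2","w3")}
T=lambda a:print(*tri([ray("wrist",u,W[k]["c"]) for k,u in zip(W,a)]))
T([(202.3,85),(372.5,153.4),(279.6,221.8)])
T([(249.3,34.3),(405.7,102.3),(369.4,217)])
for e in((278,181),(276.5,253)): print(atz("wrist",e,.165,W["w3"]["c"]))
E
```

```text
[ 0.5053 -0.0088  0.1589] [np.float64(0.7107756506956255), np.float64(0.9339529822792186), np.float64(1.6066474142772964)]
[ 0.5765 -0.0409  0.1352] [np.float64(0.06755268946721332), np.float64(1.1436844190044846), np.float64(1.196388577638375)]
[0.5175 0.0212 0.165 ]
[ 0.4961 -0.0299  0.165 ]
```

w3: bar ends at (278,181) and (276,253), centred between and parallel to the pads; pointer tip at (369,216). Going down to grip the handle.

Call:
{"name": "move_arm", "arguments": {
  "steps": [0,0,0,0.001,0,-0.03,0.5,0,0,0,0.001,0,-0.055,0.5,0,0,0,0.001,0,-0.075,0.5,0,0,0,0.001,0,-0.075,0.5,0,0,0,0.001,0,-0.075,0,0,0,0,0.001,0,-0.075,0,0,0,0,0.001,0,-0.075,0,0,0,0,0.001,0,-0.075,0,0,0,0,0.001,0,-0.075,0,0,0,0,0.001,0,-0.075,0]
}}

```text
time: 6.25
tool_pos: [0.5055, -0.0079, 0.1551]
ee_rot: [3.141, 0.0, 1.195]
wrist_force: [-0.3, -0.5, 1.6]
width: 0.0087
finger_force: 30.0
```

Call:
{"name": "move_arm", "arguments": {
  "steps": [0,0,0,0,0,0.01,0,0,0,0,0,0,0.03,0,0,0,0,0,0,0.06,0,0,0,0,0,0,0.09,0,0,0,0,0,0.015,0.1,0,0,0,0,0.002,0.045,0.1,0,0,0,0,0.004,0.08,0.1,0,0,0,0,0.006,0.12,0.1,0,0,0,0,0.008,0.16,0.1,0,0,0,0,0.01,0.2,0.1,0,0,0,0,0.011,0.235,0.1,0,0,0,0,0.012,0.262,0.1,0]
}}

```text
time: 7.45
tool_pos: [0.516, 0.2576, 0.2528]
ee_rot: [-3.139, 0.001, 1.197]
wrist_force: [0.1, -0.8, -2.6]
width: 0.009
finger_force: 30.0
```

Call:
{"name": "move_arm", "arguments": {
  "steps": [0,0,0,0,0.016,-0.01,0,0,0,0,0,0.025,-0.03,0,0,0,0,0,0.026,-0.06,0,0,0,0,0,0.026,-0.09,0,0,0,0,0,0.026,-0.12,0,0,0,0,0,0.026,-0.135,0,0,0,0,0,0.026,-0.14,0,0,0,0,0,0.026,-0.14,0,0,0,0,0,0.026,-0.14,0,0,0,0,0,0.026,-0.14,0]
}}

```text
time: 8.45
tool_pos: [0.5186, 0.2808, 0.1167]
ee_rot: [3.139, -0.003, 1.195]
wrist_force: [0.6, -0.1, -2.8]
width: 0.0088
finger_force: 30.0
```

```bash
python3 look.py w4 cork tin_handle tin
```

```text
cork [80.4 40.9] 0.79
cork [102.3 258.7] 0.75
tin_handle [278.6 262.5] 0.95
tin [275.3 214.8] 0.9
[0.5184 0.2807 0.1165] [ 3.139  -0.0025  1.1947] [0.5431 0.3441 0.2831]
```

View pics/w4.png

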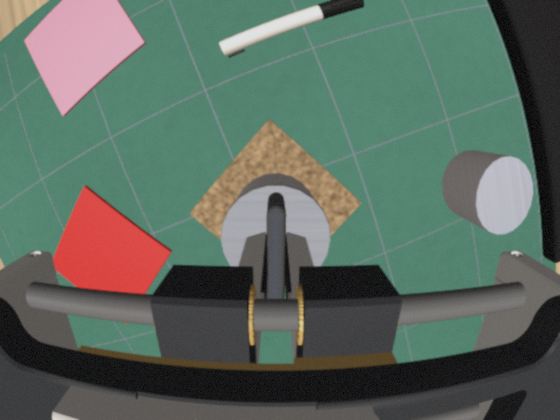

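```bash
python3 - <<'E'
from h import *
import pickle
w=pickle.load(open("w4.pkl","rb"));c=w["c"]
L=[atz("wrist",u,.0875,c)[:2] for u in((221,238),(330,238),(230,210),(320,210),(247,194))]
L=np.array(L);A=np.c_[2*L,np.ones(len(L))];x=np.linalg.lstsq(A,(L**2).sum(1),rcond=None)[0];print(L,x[:2],np.sqrt(x[2]+x[:2]@x[:2]))
print("bar", atz("wrist",(276.5,198),.1265,c))
print([atz("wrist",u,.005,c) for u in((269,122),(191,214),(360,204))])
E
```

```text
[[0.4863 0.2941]
 [0.5513 0.2684]
 [0.4992 0.3089]
 [0.5514 0.2883]
 [0.513  0.3144]] [0.5179 0.2795] 0.03492539561570378
bar [0.5318 0.3131 0.1265]
[array([0.5412, 0.3526, 0.005 ]), array([0.4457, 0.3038, 0.005 ]), array([0.5908, 0.2565, 0.005 ])]
```

w4: tin hangs upright over the cork, with cork corners at (269,122), (191,214) and (360,204). It is centred within about 1 mm. Lowering gently.

Call:
{"name": "move_arm", "arguments": {
  "steps": [0,0,0,0,0,-0.006,0,0,0,0,0,0,-0.011,0,0,0,0,0,0,-0.0135,0,0,0,0,0,0,-0.0135,0,0,0,0,0,0,-0.0135,0]
}}

```text
time: 9.15
tool_pos: [0.5172, 0.2805, 0.102]
ee_rot: [3.142, -0.0, 1.195]
wrist_force: [-2.4, -0.9, 7.0]
width: 0.009
finger_force: 30.0
```

Call:
{"name": "move_arm", "arguments": {
  "steps": [0,0,0,0,0,0,0.4,0,0,0,0,0,0,0.4,0,0,0,0,0,0,0.4,0,0,0,0,0,0,0.4,0,0,0,0,0,0.02,0.4,0,0,0,0,0,0.05,0.4,0,0,0,0,0,0.09,0.4,0,0,0,0,0,0.13,0.4,0,0,-0.12,0,0,0.17,0.4,0,0,-0.24,0,0,0.2,0.4,0,0,-0.24,0,0,0.2,0.4]
}}

```text
time: 10.25
tool_pos: [0.5192, 0.281, 0.3072]
ee_rot: [3.135, -0.01, 0.954]
wrist_force: [0.3, 0.1, 0.4]
width: 0.0377
finger_force: 0.0
```

```bash
python3 look.py w5 tin_handle tin pointer_tip stand inlay; python3 - <<'E'
from h import *
for n in("top","side"):
    im,_=snapshot(n); save(n+"1",im)
    for t in("pointer_tip","inlay","tin","tin_handle","loupe_grip","lens"): print(n,t,[(np.round(q["uv"],1),round(q["score"],2)) for q in spot_point(n,t)[:2]])
E
```

```text
tin_handle [274.8 193.9] 0.62
tin [273.4 181.3] 0.67
pointer_tip [440.6 354.5] 0.73
[0.5184 0.2807 0.3038] [ 3.1383 -0.0051  0.9562] [0.5569 0.3362 0.4741]
top pointer_tip [(array([293.5, 204.8]), 0.52), (array([285. , 231.4]), 0.52)]
top inlay [(array([286.1, 231.2]), 0.55), (array([178.8, 226.2]), 0.5)]
top tin [(array([185.6, 229.7]), 0.97), (array([283.7, 230.2]), 0.23)]
top tin_handle [(array([180. , 227.9]), 0.79)]
top loupe_grip [(array([378.8, 239.9]), 0.69), (array([423. , 280.4]), 0.59)]
top lens [(array([451.4, 276.1]), 0.97), (array([381.9, 219.4]), 0.91)]
side pointer_tip [(array([288.5, 202.9]), 0.41)]
side inlay [(array([268.8, 226.7]), 0.62), (array([287.5, 203.5]), 0.4)]
side tin [(array([238.5, 199.4]), 0.8)]
side tin_handle [(array([237.6, 173.3]), 0.61)]
side loupe_grip [(array([293.5, 347.9]), 0.68), (array([305.6, 296.1]), 0.64)]
side lens [(array([315.5, 370. ]), 0.93), (array([238.6, 175.8]), 0.56)]
```

Call:
{"name": "move_arm", "arguments": {
  "steps": [0,0,-0.12,-0.01,-0.03,0,0.6,0,0,-0.25,-0.02,-0.06,0,0.6,0,0,-0.38,-0.035,-0.095,-0.01,0.6,0,0,-0.51,-0.05,-0.13,-0.02,0.6,0,0,-0.63,-0.06,-0.165,-0.03,0.6,0,0,-0.75,-0.07,-0.2,-0.04,0.6,0,0,-0.75,-0.07,-0.2,-0.04,0.6,0,0,-0.75,-0.07,-0.2,-0.04,0.6,0,0,-0.75,-0.07,-0.2,-0.04,0.6]
}}

```text
time: 12.15
tool_pos: [0.4479, 0.0811, 0.2616]
ee_rot: [-3.141, -0.001, 0.206]
wrist_force: [-0.0, 0.6, -0.3]
width: 0.0565
finger_force: 0.0
```

```bash
python3 look.py w6 tin pointer_tip stand inlay
```

```text
tin [368.1 158.6] 0.73
tin [141.6 104.6] 0.7
pointer_tip [428.2 101.9] 0.75
stand [365.1 134.9] 0.55
inlay [369.3 153.2] 0.87
[0.4479 0.0812 0.2616] [-3.1414 -0.0011  0.2068] [0.5143 0.0955 0.4279]
```

Call:
{"name": "move_arm", "arguments": {
  "steps": [0,0,0,0,-0.03,0,0.6,0,0,0,0,-0.07,0,0.6,0,0,-0.05,0,-0.11,0,0.6,0,0,-0.1,0,-0.15,0,0.6,0,0,-0.15,0,-0.19,0,0.6,0,0,-0.2,0,-0.22,0,0.6,0,0,-0.25,0,-0.24,0,0.6,0,0,-0.31,0,-0.24,0,0.6,0,0,-0.31,0,-0.24,0,0.6,0,0,-0.31,0,-0.24,0,0.6]
}}

```text
time: 13.4
tool_pos: [0.4476, -0.1593, 0.261]
ee_rot: [-3.142, 0.0, -0.103]
wrist_force: [0.2, 0.5, -0.1]
width: 0.0566
finger_force: 0.0
```

```bash
python3 look.py w7 tin pointer_tip stand inlay loupe_grip lens
python3 -c "
import cv2,numpy as np
a=cv2.imread('pics/w6.png');b=cv2.imread('pics/w7.png')
cv2.imwrite('pics/w67.png',cv2.resize(np.vstack([a[:290],b[:290]]),None,fx=1.03,fy=1.03))"
```

```text
tin [ 11.7 174.4] 0.77
tin [ 10.1 172.3] 0.59
pointer_tip [136.8  88. ] 0.7
stand [168.8 126.2] 0.59
inlay [151.7 150.2] 0.74
loupe_grip [469.5 218.4] 0.9
lens [375.7  93.9] 0.92
lens [500.9 201.9] 0.9
[ 0.4476 -0.1592  0.2611] [-3.1416 -0.     -0.103 ] [ 0.5153 -0.1657  0.4272]
```

View pics/w67.png

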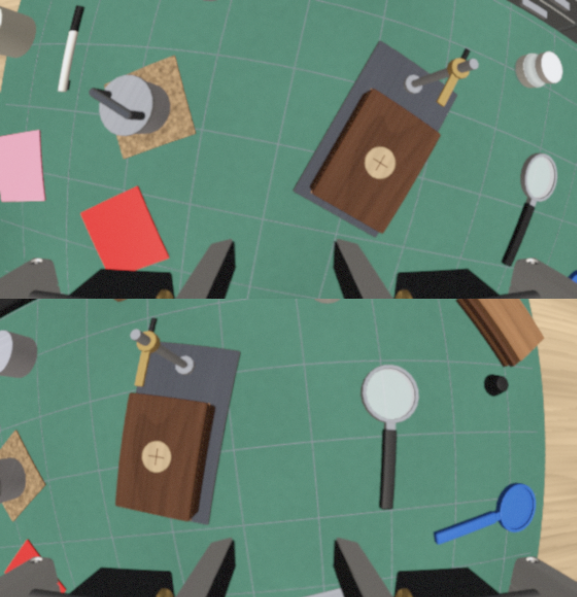

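w67: tin stands upright on the cork at (130,108 in the crop). Inlay is uncovered at (369,157) in w6 and (152,154) in w7. Pointer tip is at (429,101) and (136,85). Refining by colour.

```bash
cat > m.py <<'E'
from h import *
import pickle
W={k:pickle.load(open(k+".pkl","rb")) for k in("w6","w7")}
def comp(im,f,uv,r=12):
    h=cv2.cvtColor(im,cv2.COLOR_RGB2HSV).astype(int); m=f(h).astype(np.uint8); l=cv2.connectedComponents(m)[1]
    ys,xs=np.nonzero(m); i=np.argmin((xs-uv[0])**2+(ys-uv[1])**2); ys,xs=np.nonzero(l==l[ys[i],xs[i]]); return np.c_[xs,ys].astype(float)
inl={};tip={}
for k,u,t in(("w6",(369,157),(432,96)),("w7",(152,153),(138,78))):
    im=W[k]["im"]; print([cv2.cvtColor(im,cv2.COLOR_RGB2HSV)[p[1],p[0]] for p in(u,(u[0]+6,u[1]+5),t)])
    q=comp(im,lambda h:(h[...,0]>8)&(h[...,0]<30)&(h[...,2]>150)&(h[...,1]>40),u); inl[k]=(q.min(0)+q.max(0))/2
    b=comp(im,lambda h:(h[...,0]>15)&(h[...,0]<30)&(h[...,1]>90)&(h[...,2]>90),t)
    d=(np.array(u)-np.array(t))/np.linalg.norm(np.array(u)-np.array(t)); s=b@d; e=b[s>s.max()-1.5]; tip[k]=e.mean(0)
    print(k,len(q),inl[k],len(b),b.min(0),b.max(0),tip[k])
for n,D in(("inlay",inl),("tip",tip)): print(n,*tri([ray("wrist",D[k],W[k]["c"]) for k in D]),[atz("wrist",D[k],.058,W[k]["c"]) for k in D] if n=="inlay" else"")
print("nettip",*tri([ray("wrist",(428.2,101.9),W["w6"]["c"]),ray("wrist",(136.8,88),W["w7"]["c"])]))
for u,z in(((375.7,93.9),.014),((469.5,218.4),.014),((378,113+14),.014),((375.5,202),.014)): print("loupe",u,atz("wrist",u,z,W["w7"]["c"]))
for n,a,b in(("lens",(523.5,171.5),(378.5,93)),("hend",(493,255),(375.5,202))): print(n,*tri([ray("wrist",a,W["w6"]["c"]),ray("wrist",b,W["w7"]["c"])]))
E
python3 m.py
```

```text
[array([ 16,  99, 155], dtype=uint8), array([ 16,  86, 181], dtype=uint8), array([ 20, 116, 197], dtype=uint8)]
w6 746 [368.5 157.5] 483 [424.  56.] [454. 102.] [426.3333  99.4   ]
[array([ 16,  95, 161], dtype=uint8), array([ 18,  74, 207], dtype=uint8), array([ 20, 118, 188], dtype=uint8)]
w7 691 [151.5 153. ] 528 [131.  31.] [154.  84.] [136.3  83.6]
inlay [ 0.507  -0.0166  0.0587] [np.float64(0.19910898360896961), np.float64(0.19910898360858806)] [array([ 0.5072, -0.0168,  0.058 ]), array([ 0.5068, -0.0163,  0.058 ])]
tip [ 0.578  -0.0391  0.1331] [np.float64(0.45591719469735476), np.float64(0.4559171946975816)] 
nettip [ 0.5743 -0.0402  0.1358] [np.float64(1.7252271637223837), np.float64(1.7252271637225942)]
loupe (375.7, 93.9) [ 0.5517 -0.2995  0.014 ]
loupe (469.5, 218.4) [ 0.3679 -0.4436  0.014 ]
loupe (378, 127) [ 0.5081 -0.2988  0.014 ]
loupe (375.5, 202) [ 0.4084 -0.2898  0.014 ]
lens [ 0.5542 -0.3054  0.0085] [np.float64(0.8839988949101412), np.float64(0.8839988949099303)]
hend [ 0.4089 -0.2902  0.0123] [np.float64(0.8962494307310012), np.float64(0.8962494307310461)]
```

```bash
cat > tz.py <<'E'
import io,contextlib
with contextlib.redirect_stdout(io.StringIO()):
    from m import *
I=np.array([.507,-.0166])
B={k:comp(W[k]["im"],lambda h:(h[...,0]>12)&(h[...,0]<34)&(h[...,1]>80)&(h[...,2]>45),t) for k,t in(("w6",(432,96)),("w7",(138,78)))}
for z in np.arange(.124,.142,.002):
    r=[]
    for k in B:
        P=np.array([atz("wrist",u,z,W[k]["c"])[:2] for u in B[k]])-I; a=np.radians(-17.5); s=P@[np.cos(a),np.sin(a)]; l=P@[-np.sin(a),np.cos(a)]
        m=(s>77)*0+(s>.077)&(s<.09)&(abs(l)<.02); r+=[l[m].mean()*1000,np.ptp(l[m])*1000,s[abs(l)<.02].min()*1000]
    print(round(z,4),np.round(r,1),round(r[0]-r[3],2))
E
python3 tz.py
```

```text
0.124 [-1.8  1.  76.6  8.1  1.1 73.8] -9.95
0.126 [-1.1  1.  76.   7.2  1.1 73.7] -8.25
0.128 [-0.4  1.  75.3  6.2  1.1 73.5] -6.54
0.13 [ 0.4  1.  74.6  5.2  1.1 73.4] -4.84
0.132 [ 1.1  1.  73.9  4.2  1.1 73.3] -3.13
0.134 [ 1.8  1.  73.2  3.2  1.1 73.1] -1.43
0.136 [ 2.5  0.9 72.6  2.3  1.1 73. ] 0.28
0.138 [ 3.3  0.9 71.9  1.3  1.1 72.8] 1.99
0.14 [ 4.   0.9 71.2  0.3  1.1 72.7] 3.69
```

Call:
{"name": "move_arm", "arguments": {
  "steps": [0,0,0,0.005,-0.02,-0.02,0.6,0,0,0,0.015,-0.05,-0.04,0.6,0,0,0,0.025,-0.09,-0.06,0.6,0,0,0,0.037,-0.125,-0.08,0.6,0,0,0,0.037,-0.137,-0.11,0.6,0,0,0,0.037,-0.137,-0.15,0.6,0,0,0,0.037,-0.137,-0.18,0.6,0,0,0,0.037,-0.137,-0.18,0.6,0,0,0,0.037,-0.137,-0.18,0.6]
}}

```text
time: 14.65
tool_pos: [0.4844, -0.2965, 0.0812]
ee_rot: [-3.141, 0.001, -0.105]
wrist_force: [-0.1, -0.5, -0.2]
width: 0.0569
finger_force: 0.0
```

```bash
python3 look.py w8 loupe_grip lens
```

```text
loupe_grip [279.1 217.1] 0.69
loupe_grip [276.3 126.9] 0.31
loupe_grip [280.9 127.5] 0.19
lens [278.1 127.6] 0.8
[ 0.4854 -0.2972  0.0829] [ 3.1401 -0.0024 -0.1048] [ 0.5522 -0.3031  0.2474]
```

View pics/w8.png

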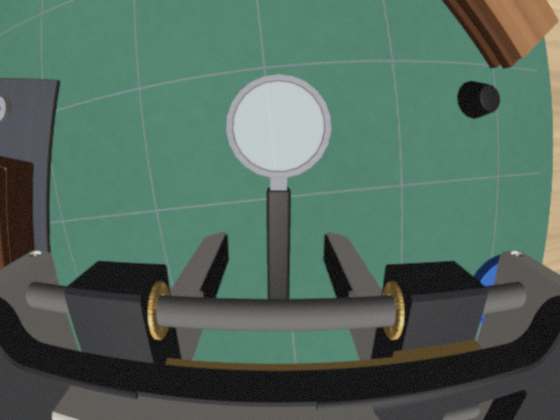

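```bash
sed -i 's/m=(s>77)\*0+/m=/' tz.py; python3 tz.py; python3 - <<'E'
from h import *
import pickle
c=pickle.load(open("w8.pkl","rb"))["c"]
for u in((278.5,126.5),(279,190),(279,290),(228,126),(331,126)): print(u,atz("wrist",u,.012,c))
E
```

```text
0.124 [-4.5  9.8 76.6  5.7 10.  73.8] -10.19
0.126 [-3.8  9.8 76.   4.7  9.9 73.7] -8.59
0.128 [-3.1  9.8 75.3  3.8  9.9 73.5] -6.92
0.13 [-2.3  9.7 74.6  2.8  9.8 73.4] -5.19
0.132 [-1.6  9.6 73.9  1.9  9.7 73.3] -3.48
0.134 [-0.9  9.5 73.2  1.   9.7 73.1] -1.84
0.136 [-0.1  9.4 72.6  0.   9.6 73. ] -0.13
0.138 [ 0.6  9.4 71.9 -1.   9.5 72.8] 1.65
0.14 [ 1.4  9.3 71.2 -2.   9.5 72.7] 3.35
(278.5, 126.5) [ 0.5539 -0.3053  0.012 ]
(279, 190) [ 0.5077 -0.3009  0.012 ]
(279, 290) [ 0.4257 -0.2926  0.012 ]
(228, 126) [ 0.5585 -0.2692  0.012 ]
(331, 126) [ 0.5509 -0.3432  0.012 ]
```

w8: clear lens with steel rim at (278,126), black handle centred between the fingers at (279,250). Descend and grip.

Call:
{"name": "move_arm", "arguments": {
  "steps": [0,0,0,0,-0.0015,-0.03,0.6,0,0,0,0,-0.0015,-0.05,0.6,0,0,0,0,-0.0015,-0.058,0.6,0,0,0,0,-0.0015,-0.062,0.6,0,0,0,0,-0.0015,-0.064,0.6,0,0,0,0,-0.0015,-0.064,0.6]
}}

```text
time: 15.4
tool_pos: [0.4851, -0.2987, 0.0182]
ee_rot: [3.14, -0.002, -0.105]
wrist_force: [0.5, -0.1, -0.3]
width: 0.0564
finger_force: 0.0
```

Call:
{"name": "move_arm", "arguments": {
  "steps": [0,0,0,0,0,-0.002,0.6,0,0,0,0,0,-0.002,0.6,0,0,0,0,0,-0.002,0,0,0,0,0,0,-0.002,0,0,0,0,0,0,-0.002,0,0,0,0,0,0,-0.002,0,0,0,0,0,0,-0.002,0,0,0,0,0,0,-0.002,0]
}}

```text
time: 16.2
tool_pos: [0.4844, -0.2982, 0.015]
ee_rot: [3.142, 0.0, -0.105]
wrist_force: [0.1, 0.1, -0.3]
width: 0.018
finger_force: 30.0
```

Call:
{"name": "move_arm", "arguments": {
  "steps": [0,0,0,0,0,0.01,0,0,0,0,0,0,0.03,0,0,0,0,0,0,0.06,0,0,0,0,0,0,0.095,0,0,0,0,-0.01,0.01,0.13,0,0,0,0,-0.02,0.03,0.155,0,0,0,0,-0.03,0.055,0.17,0,0,0,0,-0.04,0.085,0.175,0,0,0,0,-0.047,0.12,0.175,0,0,0,0,-0.047,0.15,0.175,0,0,0,0,-0.047,0.17,0.175,0,0,0,0,-0.047,0.18,0.175,0]
}}

```text
time: 17.4
tool_pos: [0.4371, -0.1166, 0.1907]
ee_rot: [3.142, -0.001, -0.103]
wrist_force: [0.6, 0.2, -1.4]
width: 0.0177
finger_force: 30.0
```

Call:
{"name": "move_arm", "arguments": {
  "steps": [0,0,0,0,0.01,0,0,0,0,0,0,0.03,0,0,0,0,0,0,0.055,0,0,0,0,0,0,0.08,0,0,0,0,0,0,0.1,0,0,0,0,0,0,0.108,0,0,0,0,0,0,0.108,-0.01,0,0,0,0,0,0.108,-0.02,0,0,0,0,0,0.108,-0.025,0,0,0,0,0,0.108,-0.025,0,0,0,0,0,0.108,-0.025,0,0,0,0,0,0.108,-0.025,0]
}}

```text
time: 18.6
tool_pos: [0.4376, -0.0106, 0.1653]
ee_rot: [3.141, -0.001, -0.106]
wrist_force: [0.1, 0.3, -1.7]
width: 0.0176
finger_force: 30.0
```

```bash
python3 look.py w9 loupe_grip lens pointer_tip inlay; python3 - <<'E'
from h import *
im,_=snapshot("side"); save("side9",im)
for t in("lens","loupe_grip","pointer_tip"): print(t,[(np.round(q["uv"],1),round(q["score"],2)) for q in spot_point("side",t)[:2]])
a=cv2.imread("pics/w9.png")[:300]; b=cv2.cvtColor(im,cv2.COLOR_RGB2BGR)[150:270,190:360]
b=cv2.resize(b,None,fx=4,fy=4,interpolation=cv2.INTER_CUBIC)
cv2.imwrite("pics/v9.png",cv2.resize(np.vstack([np.pad(a,((0,0),(0,120),(0,0))),b[90:400]]),(668,600)))
E
```

```text
loupe_grip [276.3 252.3] 0.77
lens [274.7 126.9] 0.58
pointer_tip [301.9  13.8] 0.47
[ 0.4377 -0.0105  0.1654] [ 3.1414 -0.0008 -0.1057] [ 0.5052 -0.0171  0.3316]
lens [(array([316.1, 371.9]), 0.69), (array([271.1, 199.3]), 0.55)]
loupe_grip [(array([244.4, 204.3]), 0.82), (array([294.7, 347.7]), 0.81)]
pointer_tip [(array([288.7, 201.6]), 0.55)]
```

View pics/v9.png

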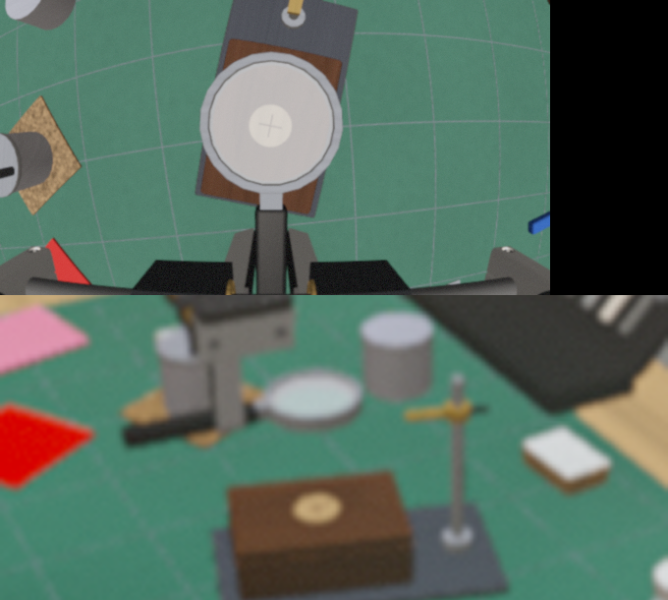

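```bash
cat > cl.py <<'E'
import sys,pickle
from h import *
def cloud(k):
    w=pickle.load(open(k+".pkl","rb")); m,R,t=w["c"]; v,u=np.mgrid[:420,:560]
    x=(u-m["cx"])/m["fx"]; y=(v-m["cy"])/m["fy"]; r=np.hypot(x,y)+1e-9; D=np.dstack([x*np.tan(r)/r,y*np.tan(r)/r,np.ones_like(r)])*w["d"][...,None]
    P=(D-t)@R; P[w["d"]<=0]=np.nan; return P,w["im"]
def rim(k,zlo,zhi,c,r0=.0,r1=.045):
    P,im=cloud(k); z=P[...,2]; rr=np.hypot(P[...,0]-c[0],P[...,1]-c[1]); return P[(z>zlo)&(z<zhi)&(rr<r1)&(rr>r0)],P,im
def plane(Q):
    for _ in range(4):
        x=np.linalg.lstsq(np.c_[Q[:,:2]-Q[:,:2].mean(0),np.ones(len(Q))],Q[:,2],rcond=None)[0]; e=Q[:,2]-np.c_[Q[:,:2]-Q[:,:2].mean(0),np.ones(len(Q))]@x
        Q=Q[abs(e)<2*e.std()+1e-4]
    return np.degrees(np.arctan(x[:2])),x[2],e.std(),len(Q)
if __name__=="__main__":
    for k in("w6","w7"):
        P,im=cloud(k); I=np.array([.507,-.0166]); rr=np.hypot(*(P[...,:2]-I).transpose(2,0,1)); z=P[...,2]
        m=(rr>.071)&(rr<.097)&(z>.11)&(z<.15); print(k,"pointer",np.sum(m),np.percentile(z[m],[10,50,90]) if m.any() else"", "box",np.median(z[(rr<.03)]), "mat",np.nanmedian(z[(rr>.11)&(rr<.16)&(z<.03)]))
        if m.any(): print(rr[m].min(),P[m].mean(0))
    k=sys.argv[1]; z0=float(sys.argv[2])
    Q,P,im=rim(k,z0-.02,z0+.02,(.507,-.0166)); print(len(Q))
    if len(Q)>50:
        print("rim plane deg x,y,z",*plane(Q),"ctr",(Q[:,:2].min(0)+Q[:,:2].max(0))/2,np.ptp(Q[:,:2],axis=0))
        L=Q[:,:2];A=np.c_[2*L,np.ones(len(L))]
        e=[]; c=np.array((.507,-.0166))
        for a in np.linspace(-1.9,1.9,60):
            d=np.array([np.cos(a),np.sin(a)]); n=np.array([-d[1],d[0]]); V=L-c; s=V[(abs(V@n)<.002)&(V@d>0)]@d
            if len(s): e.append(c+d*s.max())
        e=np.array(e); x=np.linalg.lstsq(np.c_[2*e,np.ones(len(e))],(e**2).sum(1),rcond=None)[0]; print("circle",x[:2],np.sqrt(x[2]+x[:2]@x[:2]))
    h=(P[...,2]>z0-.02)&(P[...,2]<z0+.02)&(P[...,0]>.45)&(P[...,0]<.462)&(abs(P[...,1]+.012)<.007); print("handle",h.sum(),np.median(P[h],axis=0) if h.any() else "")
E
python3 cl.py w9 0.164
```

```text
w6 pointer 214 [0.1356 0.1376 0.1386] box 0.05927537601709928 mat 0.0015419060440465672
0.072745725285419 [ 0.5877 -0.0413  0.1374]
w7 pointer 228 [0.1355 0.1375 0.1388] box 0.05915271105730492 mat 0.0015592806260259055
0.07298431847838206 [ 0.5877 -0.0429  0.1373]
16665
rim plane deg x,y,z [-0.7813  0.067 ] 0.16218144196551815 0.0010921020364614714 13631 ctr [ 0.5039 -0.0175] [0.0836 0.0751]
circle [ 0.508  -0.0174] 0.037504291085282956
handle 576 [ 0.4562 -0.0121  0.1652]
```

```bash
python3 - <<'E'
from cl import *
c=(.508,-.0174)
for a,b in((0,.015),(.015,.03),(.034,.0375)):
    Q,P,im=rim("w9",.15,.18,c,a,b); print(a,*plane(Q),np.median(Q[:,2]))
    for s in(1,-1):
        q=Q[s*(Q[:,0]-c[0])>.7*b]; print("  x side",s,len(q),np.median(q[:,2]) if len(q) else"")
z=P[...,2]
for x in(.44,.447,.454,.461): 
    h=(z>.15)&(z<.18)&(abs(P[...,0]-x)<.003)&(abs(P[...,1]+.0174-(.508-x)*.106)<.005); print(x,h.sum(),np.median(z[h]) if h.any() else"")
# same on the table, w8, reference
c8=(.5545,-.3053)
for a,b in((0,.03),(.034,.0375)):
    Q,P,im=rim("w8",.004,.03,c8,a,b); print("w8",a,*plane(Q),np.median(Q[:,2]))
z=P[...,2]; h=(z>.008)&(z<.03)&(abs(P[...,0]-.495)<.006)&(abs(P[...,1]+.299)<.005);print(np.median(z[h]),np.nanmedian(z[(abs(P[...,0]-.56)<.04)&(abs(P[...,1]+.22)<.02)]))
E
```

```text
0 [ 0.0468 -0.0613] 0.16178635311162193 0.000578314603811138 2458 0.16178293353180997
  x side 1 248 0.16175208952883968
  x side -1 242 0.16169532028380856
0.015 [-0.0946 -0.0061] 0.16179051759873822 0.0005664839407884277 7160 0.16178999076492245
  x side 1 963 0.16170140792146837
  x side -1 944 0.16181325104012195
0.034 [-0.1006 -0.0362] 0.16514782510457457 0.0005889235595361898 2539 0.1651520206985334
  x side 1 626 0.16507776739846652
  x side -1 643 0.16519772429886903
0.44 189 0.165378560324997
0.447 194 0.16535835041052782
0.454 198 0.16535340446494134
0.461 216 0.16476761849900878
w8 0 [-0.0528 -0.0339] 0.011505930461690227 0.0005965863075420232 4982 0.01150674788824774
w8 0.034 [-0.0363  0.0249] 0.014855129345129914 0.0005786714074007282 1320 0.01485225418760651
0.01507239621959609 0.0017681107755361538
```

Call:
{"name": "move_arm", "arguments": {
  "steps": [0,0,0,-0.001,0.0007,-0.006,0,0,0,0,-0.001,0.0007,-0.014,0,0,0,0,-0.001,0.0007,-0.02,0,0,0,0,-0.001,0.0007,-0.0225,0,0,0,0,-0.001,0.0007,-0.0225,0,0,0,0,-0.001,0.0007,-0.0225,0,0,0,0,-0.001,0.0007,-0.0225,0,0,0,0,-0.001,0.0007,-0.0225,0]
}}

```text
time: 19.85
tool_pos: [0.4366, -0.0095, 0.1429]
ee_rot: [3.141, -0.001, -0.105]
wrist_force: [0.4, 0.3, -1.8]
width: 0.0176
finger_force: 30.0
```

```bash
python3 look.py w10; python3 - <<'E'
from cl import *
c=np.array((.507,-.0166))
Q,P,im=rim("w10",.125,.16,c,0,.045); L=Q[:,:2]; e=[]
for a in np.linspace(-2.4,2.4,70):
    d=np.array([np.cos(a),np.sin(a)]); n=np.array([-d[1],d[0]]); V=L-c; s=V[(abs(V@n)<.002)&(V@d>0)]@d
    if len(s): e.append(c+d*s.max())
e=np.array(e); x=np.linalg.lstsq(np.c_[2*e,np.ones(len(e))],(e**2).sum(1),rcond=None)[0]; print("circle",x[:2],np.sqrt(x[2]+x[:2]@x[:2]))
Q,P,im=rim("w10",.125,.16,x[:2],.034,.0375); print(*plane(Q))
w=pickle.load(open("w10.pkl","rb"))
h=cv2.cvtColor(im,cv2.COLOR_RGB2HSV).astype(int); m=(h[...,2]>200)&(h[...,1]>12); m[:60]=0;m[200:]=0
n,l,st,ce=cv2.connectedComponentsWithStats(m.astype(np.uint8)); i=[j for j in range(1,n) if st[j,4]>150 and abs(ce[j][0]-275)<40]
for j in i: print(st[j],ce[j],atz("wrist",(st[j][0]+(st[j][2]-1)/2,st[j][1]+(st[j][3]-1)/2),.058,w["c"]))
rr=np.hypot(*(P[...,:2]-[.507,-.0166]).transpose(2,0,1)); z=P[...,2]; m=(rr>.071)&(rr<.097)&(z>.11)&(z<.15); print("ptr",m.sum(),np.percentile(z[m],[10,50,90]) if m.any() else "")
print(h[127,275],h[120,268],h[150,275])
save("w10c",cv2.resize(im[:290],None,fx=1.4,fy=1.4))
E
```

```text
[ 0.4366 -0.0095  0.1428] [ 3.1415 -0.0006 -0.1052] [ 0.5042 -0.016   0.3091]
circle [ 0.5069 -0.0163] 0.03754907804257599
[-0.0833  0.0186] 0.14269591913205398 0.0005723463134671524 2516
[ 253  103   47   46 1405] [276.5146 125.8377] [ 0.5073 -0.0167  0.058 ]
ptr 1343 [0.1417 0.1428 0.1437]
[ 13  11 203] [ 16  13 213] [ 13   9 194]
```

View pics/w10c.png

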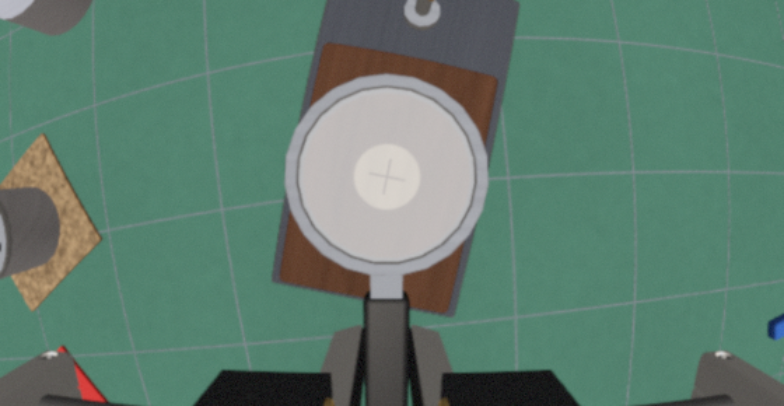

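Lens is level within 0.1°, within 0.6 mm of the inlay in xy, and within 1 mm of the pointer's height. It touches nothing but the gripper. Handing in.

```bash
python3 -c "
from bench import *
print(close_job())"
```

```text
the job is handed in; nothing more can be done
None
```

The job is handed in: the tin stands upright on the middle of the cork pad. The loupe is held level over the inlay, within about 1 mm of its centre and of the pointer's height by my measurements. The program returned no verdict.

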